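# Lock out the start buttons, then hold the test selector on its third click

### The arm

A 6-joint arm with a two-finger parallel gripper is mounted at the origin on the work surface. World frame = base frame: x ahead of the robot, y to its left, z up, the work surface at z = 0. Lengths are in m, angles in rad, forces in N, time in s.
With the tool pointing down it reaches from about 0.35 to 0.975 m from the base axis. Payload 4.9 kg.
Tool frame: the origin (TCP) lies midway between the tips of the shut fingers; the grasp point (between the pads) lies 19 mm behind it; z points along the fingers, y is the line along which they close (so a half turn about z gives the same grasp; the last joint's range is limited). The gripper opens to 85 mm and grips with 20 to 120 N. Pads are 22 mm wide; open, the fingers measure 114 mm over their backs; the gripper's body (76 mm by 85 mm) begins 54 mm behind the grasp point. The pads swing forward as they close: fully open they stand 13 mm farther back than shut.
Start: joints at [1.056, 0.053, 1.613, -0, 1.476, -0.119], TCP at [0.241, 0.577, 0.199] pointing down, gripper open.
Joint ranges: [-3.01, 3.01], [-1.01, 2.22], [0.06, 2.58], [-1.02, 4.17], [0.09, 2.62], [-3.14, 3.14]. Speed limits (rad/s): [2.57, 2.57, 3.14, 3.14, 3.14, 3.14].

### API

Orientations are given as a rotation vector (axis times angle).
In Python, from station import ctrl gives the robot as it stands. The module is installed in compiled form; this text tells all that it offers.
- The arm moves only by the shell command python3 -m handwheel 'ROWS' [OPENING] [FORCE]. ROWS is JSON, a list of rows, each a list of 2 entries, a list of its own where there are three numbers: the shift along the tool's x, y, z in cm, then the turn, a rotation vector about the tool's x, y, z in rad. In form: [[[tx, ty, tz], [ax, ay, az]], ...]. A call has 1 to 5 rows; each row is the pose to reach, as a shift and turn from the pose commanded when the call began, along the tool's axes at that moment; what a row does not reach only later rows make up. A row lasts 1/8 s, in which the tool goes at most 62.5 mm and 10.7 degrees, less where a joint would pass 70% of its speed; a pose out of reach is approached as far as the arm can. A call with a gripper value outside its range is refused whole. OPENING is the gripper's target within -1 to 1 (shut at 1, half-way at 0, fully open at -1), set as the call begins (- or left out, the last holds). The fingers move at their own pace and stop on an object; FORCE is the grip in N (left out, the last holds). Time passes only in rows, so rows that repeat a pose let the fingers close. It gives the time, the measured TCP pose, the force, the opening and the grip force at its end, in the units of the state.
- ctrl.get_obs(): the state, without advancing time (a new reading comes with each control period).
- ctrl.get_image(name): name is "scene" or "side" or "wrist"; returns the picture (400x640x3 uint8, blue, green, red); there is no depth.
- ctrl.calibration(name): a dict with "fx", "fy", "cx", "cy" (pixels), "R" (3x3) and "t" (3): a world point X has camera coordinates R X + t. Camera axes: x right, y down, z forward; pixel columns grow to the right and rows downward; lengths in m; the calibration is good to about 2 mm. A picture is of the moment at which its call begins: read the wrist's pose just before it. calibration takes no time and is no camera call; for the wrist camera it gives the pose at the moment of the call.
- ctrl.finish_job(): hands the job in; it is judged then, once.
Trained networks look in the newest picture that a camera, given by its name, has taken for a name from the list of things; names that differ only in an ending like _2 or _b are one class to them, and where a whole thing is asked for, a point or a joint stands for the part that bears it (a point fixed in the world has none). Each returns a list of dicts, best first, with "score" (0 to 1); they miss things now and then, are a little off and sometimes report something else, mostly with a low value. They report only what shows in the picture. A call takes as long as a camera call. They do not tell look-alikes from the thing itself.
- ctrl.look_for(camera, query): "position" ([column, row] in pixels, amid what is visible of it).
- ctrl.landmark_of(camera, query): "position" ([column, row] in pixels: a listed point, or the origin of a listed thing).
The state is a dict: "t": time; "q": joint angles; "dq": joint speeds; "effort": joint torques, N m; "tool_pos": TCP position; "tool_rot": TCP orientation; "contact_force": force on the tool from outside, world axes, zero at the start; "wrist_torque": the same for the moment, N m; "opening": finger opening in m; "grip_force": force on a finger pad.
Only numpy, scipy, OpenCV 4.12 (cv2) and the standard library are available. Lean on these libraries where they do the work, as an engineer would, in place of code of your own. Each camera call takes 0.05 s, during which the arm holds its last target. There are 200 camera calls.

### The job

Make the control desk safe for a test: lay the yellow-and-black lockout bar across the two cradles of the button unit, centred over the row of green buttons and down in both, and let go of it. Then grip the orange selector knob, turn it clockwise (seen from above) by feel to its third click, marked by the red dot, without going on to the fourth, and finish while still holding it there: it springs back to zero if released. Leave the microphone, mug and handset where they are.

Things in the scene. Friction and masses are not known exactly. Their poses are not given: they have to be found in the camera images.
- bar_grip (a point): Lockout bar (loose, 0.14-0.28 kg): 220 mm long (its y), 20 wide (its x), 12 thick, yellow with black bands; a red grip lug stands on its middle, 32 mm along y, 18 along x, its top 47 mm above the bar's underside. This point is in the lug, 30 mm above the underside, mid-bar. z up; both ends alike. It starts flat on the desk.
- button_unit: Button unit, fixed: grey box 100 (x) by 230 (y) by 45 mm tall, origin at the centre of its underside, on the desk. A row of three green mushroom buttons (tops 65 mm above the desk) runs along its y axis, and at y = +85 and -85 mm stand two dark steel U-shaped cradles, open upward and along y. The bar belongs in both, along the unit's y axis, its middle over the unit's middle.
- cradle_mid (a point): Midway between the two cradles of the button unit, at the height of their floors (75 mm above the desk): where the middle of the bar's underside belongs. y runs from cradle to cradle. Each cradle is 24 mm long in y, its slot 27 mm wide in x between cheeks that rise straight to 89 mm above the desk, then flare outward to about 97 mm.
- knob_mid (a point): Orange bar-shaped grip of the selector knob: 50 mm long (its x), 16 thick (its y), 34 tall, from 62 to 96 mm above the desk. This point is on the vertical turning axis, 80 mm above the desk, and turns with the knob; z up, white pointer line on the -x half. Below it is a grey disc of 54 mm diameter on the selector unit.
- selector_unit: Selector unit, fixed: grey box 140 x 140 x 50 mm, origin at the centre of its underside, on the desk; the knob turns about the vertical through it. Round the knob, 46 mm from the axis, are six dots 24 degrees apart, one per stop: zero on the unit's -x side, the others clockwise from above; the third after zero is larger and red, the rest white.
- selector (a joint): Turn of the knob in rad, clockwise from above positive: 0 at the start (pointer at the zero dot), clicks at 0.419, 0.838, 1.257 (third stop), 1.676, 2.094; ends at 2.18. A spring of 0.09 to 0.13 N m always drives it back to 0 when released; the clicks add a ripple of 0.07 N m: the torque sinks to about 0.04 N m before each stop and rises past it to about 0.19.
- desk_mic: Desk microphone, bystander: black base 80 x 90 x 30 mm with a gooseneck 215 mm tall; origin under its base. It stands beyond the work.
- mug: White mug, bystander: 76 mm across, 90 mm tall; origin at the centre of its underside.
- handset: Black telephone handset, bystander, lying flat: 195 mm long (x), 50 mm wide, 40 mm tall; origin at the centre of its underside.
Mind the look-alikes: they are no part of the job. What is shaped like the selector_unit but blue or pink is not meant.

How it is judged:
By the outcome, as a careful person would: the job done as asked, in the order asked, and still so for the second after the job is handed in, while the arm keeps its last pose, push and grip.
It also fails if it takes over 59 s, if anything falls off the work surface, if the arm or the gripper's body presses on something with over 40 N, if the wrist force passes 120 N, or if a joint passes its speed limit or range.

## Working session

There is one attempt and no reset: what is moved stays moved. The work goes in short steps, Python scripts to look and compute and a shell command to move; the robot and the scene stay as the last step left them, time stands still between calls to the robot, and variables do not carry over. Pictures are saved under pics/ and viewed, at most 10 in all, crops included, and the job is handed in when it is done.

```bash
mkdir -p pics
cat > h.py <<'E'
import numpy as np, cv2
from station import ctrl
from scipy.spatial.transform import Rotation as R
def ray(c,px):
    d=np.array([(px[0]-c["cx"])/c["fx"],(px[1]-c["cy"])/c["fy"],1]);Rm=np.array(c["R"]);t=np.array(c["t"])
    return -Rm.T@t, Rm.T@d
def at(c,px,z):
    o,d=ray(c,px); return o+d*(z-o[2])/d[2]
def proj(c,X):
    p=np.array(c["R"])@np.array(X)+np.array(c["t"]); return np.array([c["fx"]*p[0]/p[2]+c["cx"],c["fy"]*p[1]/p[2]+c["cy"]])
def tri(cs,ps):
    A=0;b=0
    for c,p in zip(cs,ps):
        o,d=ray(c,p);d/=np.linalg.norm(d);M=np.eye(3)-np.outer(d,d);A=A+M;b=b+M@o
    return np.linalg.solve(A,b)
E
python3 - <<'E'
from h import *
Z={"bar_grip":.03,"button_unit":0,"cradle_mid":.075,"knob_mid":.08,"selector_unit":0,"desk_mic":0,"mug":0,"handset":0}
for cam in("scene","side"):
    im=ctrl.get_image(cam);cv2.imwrite(f"pics/{cam}0.png",im);c=ctrl.calibration(cam)
    for n,z in Z.items():
        for r in ctrl.landmark_of(cam,n)[:3]:
            print(cam,n,np.round(r["position"]),round(r["score"],2),np.round(at(c,r["position"],z),3))
o=ctrl.get_obs();print(o["t"],o["tool_rot"],o["opening"])
E
```

```text
scene bar_grip [329. 189.] 0.71 [ 0.434 -0.093  0.03 ]
scene button_unit [277. 184.] 0.95 [ 0.593 -0.25   0.   ]
scene cradle_mid [275. 168.] 0.95 [ 0.591 -0.262  0.075]
scene knob_mid [335. 245.] 0.81 [0.581 0.221 0.08 ]
scene knob_mid [392. 217.] 0.71 [0.34  0.195 0.08 ]
scene selector_unit [333. 263.] 0.87 [0.589 0.227 0.   ]
scene selector_unit [390. 237.] 0.69 [0.347 0.213 0.   ]
scene selector_unit [461. 285.] 0.61 [0.267 0.489 0.   ]
scene desk_mic [336. 247.] 0.74 [0.545 0.166 0.   ]
scene desk_mic [255. 235.] 0.64 [ 0.775 -0.014  0.   ]
scene mug [266. 152.] 0.66 [ 0.545 -0.487  0.   ]
scene handset [393. 307.] 0.56 [0.507 0.458 0.   ]
side bar_grip [324. 234.] 0.69 [ 0.436 -0.112  0.03 ]
side button_unit [385. 243.] 0.76 [ 0.598 -0.243  0.   ]
side cradle_mid [385. 229.] 0.71 [ 0.579 -0.254  0.075]
side knob_mid [302. 166.] 0.73 [0.588 0.229 0.08 ]
side knob_mid [196. 161.] 0.67 [0.271 0.507 0.08 ]
side knob_mid [250. 187.] 0.6 [0.347 0.22  0.08 ]
side selector_unit [256. 205.] 0.81 [0.362 0.212 0.   ]
side selector_unit [299. 181.] 0.73 [0.59  0.254 0.   ]
side selector_unit [196. 179.] 0.69 [0.264 0.512 0.   ]
side desk_mic [376. 192.] 0.75 [0.787 0.012 0.   ]
side desk_mic [384. 242.] 0.55 [ 0.599 -0.238  0.   ]
side mug [426. 288.] 0.63 [ 0.548 -0.475  0.   ]
side handset [255. 165.] 0.68 [0.513 0.464 0.   ]
0.9 [-6.17674128e-01 -3.08027175e+00 -1.58983262e-05] 0.0854954256495208
```

View pics/scene0.png

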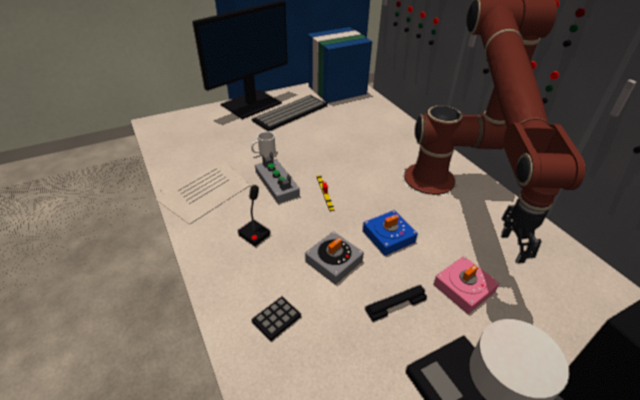

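View pics/side0.png

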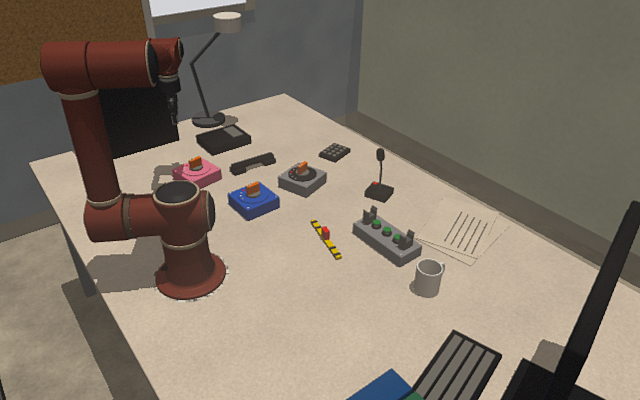

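The scene picture shows the candidates for the selector: grey at (335,255), blue at (392,230) and pink at (466,283). I choose grey. The bar is at (325,192) and there is only one. The button unit is at (277,182), the mic at (255,232), the mug at (266,148) and the handset at (396,303). I'll confirm the grey one in a crop and work out the first move.

```bash
cat >> h.py <<'E'
def pose():
    o=ctrl.get_obs(); return o,np.array(o["tool_pos"]),R.from_rotvec(o["tool_rot"])
def go(pos,ydir=None):
    """shift (cm) in tool axes, and turn about tool z so that tool y lies along world ydir (mod pi)"""
    o,p,r=pose(); s=r.inv().apply(np.array(pos)-p)*100; a=0
    if ydir is not None:
        v=r.inv().apply([ydir[0],ydir[1],0]); a=np.arctan2(-v[0],v[1]); a=(a+np.pi/2)%np.pi-np.pi/2
    print("shift",np.round(s,2),"turnz",round(a,3),"q6",round(o["q"][5],2),"t",round(o["t"],2),"pos",np.round(p,4)); return s,a
E
python3 - <<'E'
from h import *
im=cv2.imread("pics/scene0.png");cv2.imwrite("pics/crop0.png",cv2.resize(im[150:320,240:510],None,fx=2.9,fy=2.9,interpolation=2))
c=ctrl.calibration("scene")
e=at(c,(318.5,178),.012)-at(c,(333,209),.012);print("bar dir",e, np.linalg.norm(e))
go([.435,-.10,.25]); o,p,r=pose(); print(np.round(r.as_matrix(),3))
E
```

```text
bar dir [-0.03819759 -0.19537345  0.        ] 0.19907244893884585
shift [-43.99 -54.95  -5.15] turnz 0 q6 -0.12 t 0.9 pos [0.241  0.5767 0.1985]
[[-0.923  0.386  0.   ]
 [ 0.386  0.923  0.   ]
 [ 0.     0.    -1.   ]]
```

View pics/crop0.png

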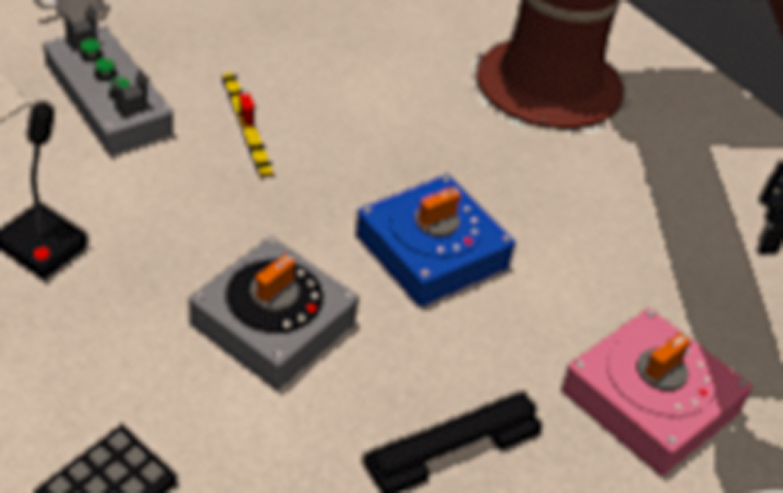

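The grey selector at crop (275,295) has the orange knob and the red dot, so the choice holds. Next I move above the bar.

```bash
python3 -m handwheel '[[[-44,-55,-5],[0,0,1.365]],[[-44,-55,-5],[0,0,1.365]],[[-44,-55,-5],[0,0,1.365]],[[-44,-55,-5],[0,0,1.365]],[[-44,-55,-5],[0,0,1.365]]]' -1 60
python3 - <<'E'
from h import *
go([.435,-.10,.25],[.98,-.19])
E
```

```text
t: 1.52
tool_pos: [0.327, 0.2752, 0.221]
tool_rot: [1.949, 2.463, 0.001]
contact_force: [2.0, -0.3, 0.2]
opening: 0.0855
grip_force: 0.0
shift [-39.     1.88  -2.9 ] turnz 0.424 q6 0.29 t 1.52 pos [0.327  0.2752 0.221 ]
```

```bash
python3 -m handwheel '[[[-39,2,-3],[0,0,0.42]],[[-39,2,-3],[0,0,0.42]],[[-39,2,-3],[0,0,0.42]],[[-39,2,-3],[0,0,0.42]],[[-39,2,-3],[0,0,0.42]]]'
python3 -m handwheel '[[[-5,0,0],[0,0,0]],[[-5,0,0],[0,0,0]],[[-5,0,0],[0,0,0]]]'
python3 - <<'E'
from h import *
o,p,r=pose();im=ctrl.get_image("wrist");c=ctrl.calibration("wrist");cv2.imwrite("pics/w1.png",im)
for n,z in {"bar_grip":.03,"cradle_mid":.075,"button_unit":0}.items():
    for d in ctrl.landmark_of("wrist",n)[:2]: print(n,np.round(d["position"]),round(d["score"],2),np.round(at(c,d["position"],z),4))
hsv=cv2.cvtColor(im,cv2.COLOR_BGR2HSV)
m=cv2.inRange(hsv,(20,120,80),(35,255,255));ys,xs=np.nonzero(m)
P=np.array([at(c,(x,y),.012)[:2] for x,y in zip(xs,ys)]);print(len(P))
(cx,cy),(w,h),a=cv2.minAreaRect(P.astype(np.float32)*1000);print(cx,cy,w,h,a)
go([.435,-.10,.25],[.98,-.19])
E
```

```text
t: 2.15
tool_pos: [0.4158, -0.0238, 0.2452]
tool_rot: [2.414, 2.009, 0.002]
contact_force: [0.9, 0.4, -0.5]
opening: 0.0855
grip_force: 0.0
t: 2.52
tool_pos: [0.4064, -0.0706, 0.2446]
tool_rot: [-2.415, -2.009, -0.001]
contact_force: [0.2, 0.6, -0.3]
opening: 0.0853
grip_force: 0.0
bar_grip [350. 194.] 0.91 [ 0.4368 -0.1091  0.03  ]
cradle_mid [486. 286.] 0.61 [ 0.5884 -0.2496  0.075 ]
button_unit [462. 256.] 0.73 [ 0.59   -0.2446  0.    ]
button_unit [352. 196.] 0.69 [ 0.4398 -0.1206  0.    ]
1509
440.4062194824219 -108.82097625732422 219.51776123046875 20.92173194885254 76.37547302246094
shift [-2.48  3.34 -0.54] turnz 0.012 q6 -0.17 t 2.73 pos [ 0.4066 -0.0697  0.2446]
```

View pics/w1.png

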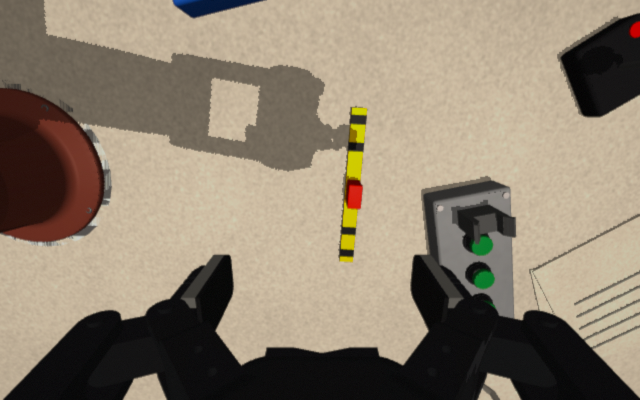

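The wrist picture shows the bar at (353,187) with its lug at (354,194), and part of the button unit at (470,250). The fitted bar measures 219.5 x 21 mm, which matches the given size. Next I work out the descent.

Run:
```python
from h import *
go([.4404,-.1085,.07],[.972,-.235])
```

```text
shift [-3.22  4.02 17.46] turnz 0.057 q6 -0.17 t 2.73 pos [ 0.4066 -0.0697  0.2446]
```

```bash
python3 -m handwheel '[[[-3.2,4,4],[0,0,0.057]],[[-3.2,4,9],[0,0,0.057]],[[-3.2,4,13.5],[0,0,0.057]],[[-3.2,4,17.4],[0,0,0.057]],[[-3.2,4,17.4],[0,0,0.057]]]'
python3 - <<'E'
from h import *
go([.4404,-.1085,.013],[.972,-.235])
im=ctrl.get_image("wrist");c=ctrl.calibration("wrist")
hsv=cv2.cvtColor(im,cv2.COLOR_BGR2HSV)
m=cv2.inRange(hsv,(20,120,80),(35,255,255));ys,xs=np.nonzero(m)
P=np.array([at(c,(x,y),.012)[:2] for x,y in zip(xs,ys)]);print(len(P),xs.min(),xs.max(),ys.min(),ys.max())
print(cv2.minAreaRect(P.astype(np.float32)*1000))
m=cv2.inRange(hsv,(0,150,60),(8,255,255))|cv2.inRange(hsv,(173,150,60),(180,255,255))
n,l,s,ct=cv2.connectedComponentsWithStats(m)
for i in range(1,n):
    if s[i,4]>150: print("red",s[i],ct[i],at(c,ct[i],.047))
for d in ctrl.landmark_of("wrist","bar_grip")[:1]: print(d,at(c,d["position"],.03))
E
```

```text
t: 3.35
tool_pos: [0.4372, -0.1074, 0.0671]
tool_rot: [-2.464, -1.938, 0.006]
contact_force: [-0.3, 0.2, -0.8]
opening: 0.0854
grip_force: 0.0
shift [-0.04  0.37  5.41] turnz -0.0 q6 -0.17 t 3.35 pos [ 0.4372 -0.1074  0.0671]
4077 316 344 57 324
((443.0007019042969, -111.62664794921875), (222.00723266601562, 20.33531951904297), 76.28579711914062)
red [ 317  190   25   54 1302] [329.0921659  216.67741935] [ 0.44393233 -0.10682129  0.047     ]
{'position': [327.2, 217.5], 'score': 0.64} [ 0.44136267 -0.11304743  0.03      ]
```

```bash
python3 -m handwheel '[[[-0.2,0.1,2.5],[0,0,0]],[[-0.2,0.1,5],[0,0,0]],[[-0.2,0.1,5.6],[0,0,0]],[[-0.2,0.1,5.6],[0,0,0]]]'
python3 -m handwheel '[[[0,0,0],[0,0,0]],[[0,0,0],[0,0,0]],[[0,0,0],[0,0,0]],[[0,0,0],[0,0,0]]]' 1 60
python3 -m handwheel '[[[0,0,0],[0,0,0]],[[0,0,0],[0,0,0]],[[0,0,0],[0,0,0]],[[0,0,0],[0,0,0]]]'
```

```text
t: 3.95
tool_pos: [0.4417, -0.1121, 0.0162]
tool_rot: [2.469, 1.939, 0.002]
contact_force: [-0.0, 0.7, 0.5]
opening: 0.0853
grip_force: 0.0
t: 4.45
tool_pos: [0.4405, -0.1118, 0.0147]
tool_rot: [2.471, 1.94, 0.0]
contact_force: [0.3, -0.8, -0.9]
opening: 0.0122
grip_force: 0.0
t: 4.95
tool_pos: [0.4405, -0.1118, 0.0146]
tool_rot: [-2.471, -1.94, 0.0]
contact_force: [-0.6, -0.6, -0.2]
opening: 0.0001
grip_force: 0.0
```

The fingers shut fully, so they missed the lug. I'll look.

Run:
```python
from h import *
im=ctrl.get_image("wrist");c=ctrl.calibration("wrist");cv2.imwrite("pics/w2.png",im)
o,p,r=pose();print(p,r.as_matrix().round(3),"tcp px",proj(c,p))
s=ctrl.calibration("side");
for n in("side","scene"):
    ctrl.get_image(n);cc=ctrl.calibration(n)
    for d in ctrl.landmark_of(n,"bar_grip")[:1]: print(n,d,at(cc,d["position"],.03))
```

```text
[ 0.44042412 -0.11176391  0.01454436] [[ 0.237  0.971 -0.   ]
 [ 0.971 -0.237 -0.   ]
 [-0.    -0.    -1.   ]] tcp px [323.09318694 232.95665948]
side {'position': [386.6, 223.8], 'score': 0.73} [ 0.64614897 -0.19496024  0.03      ]
scene {'position': [328.2, 184.1], 'score': 0.56} [ 0.42157534 -0.12256133  0.03      ]
```

View pics/w2.png

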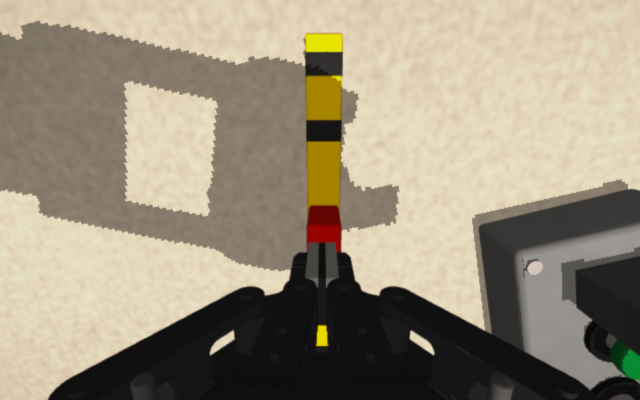

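Run:
```python
from h import *
c=ctrl.calibration("wrist");o,p,r=pose()
print("cam",r.inv().apply(ray(c,(320,200))[0]-p), "fwd", r.inv().apply(ray(c,(320,200))[1]))
for px,z in [((324,33),.012),((324,206),.012),((324,206),.047),((324,224),.047),((324,252),.047),((324,252),.012)]:
    w=at(c,px,z);print(px,z,w.round(4),"tool",r.inv().apply(w-p).round(4))
```

```text
cam [ 0.07273083 -0.00081088 -0.17547334] fwd [-0.2812162  -0.00605724  0.95966872]
(324, 33) 0.012 [ 0.4672 -0.0033  0.012 ] tool [0.1117 0.0003 0.0026]
(324, 206) 0.012 [ 0.4449 -0.0956  0.012 ] tool [0.0167 0.0005 0.0026]
(324, 206) 0.047 [ 0.4473 -0.0849  0.047 ] tool [ 0.0277  0.0003 -0.0324]
(324, 224) 0.047 [ 0.4451 -0.0941  0.047 ] tool [ 0.0183  0.0003 -0.0324]
(324, 252) 0.047 [ 0.4414 -0.1091  0.047 ] tool [ 0.0028  0.0003 -0.0324]
(324, 252) 0.012 [ 0.4377 -0.1258  0.012 ] tool [-0.0143  0.0006  0.0026]
```

Run:
```python
from h import *
o,p,r=pose()
a=ctrl.get_image("side");b=ctrl.get_image("scene");T=[]
for n,im in(("side",a),("scene",b)):
    c=ctrl.calibration(n);u=proj(c,p);x,y=u.astype(int);print(n,u,proj(c,p+[0,0,.05]))
    k=im[y-60:y+30,x-60:x+60];T.append(cv2.resize(k,None,fx=3.3,fy=4.4,interpolation=2))
    
cv2.imwrite("pics/chk.png",np.hstack(T));print(p,o["opening"],o["contact_force"],ctrl.calibration("wrist")["fx"])
```

```text
side [324.84796501 237.17708933] [325.08662836 225.37420412]
scene [325.21243325 189.92463942] [325.51433737 180.10461427]
[ 0.44046395 -0.11175232  0.01455647] -1.4897542458487292e-05 [-0.1386936   0.1510573   0.04845207] 304.2005477020355
```

View pics/chk.png

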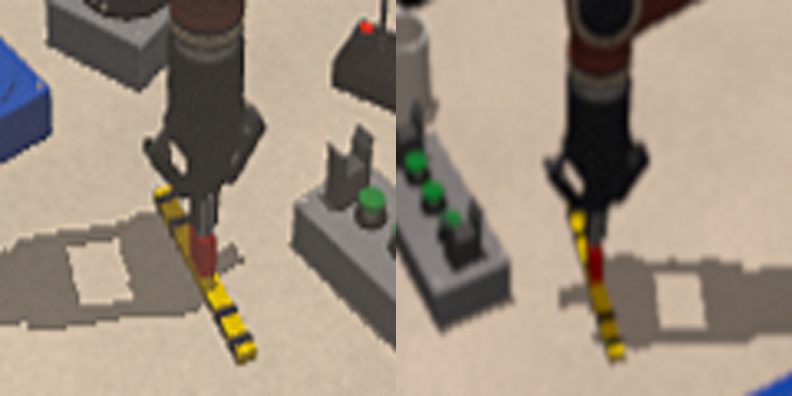

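The crops show the shut fingertips resting just above the red lug at (205,235). So the real tips are about 35–40 mm higher than the reported TCP. I'll measure that offset by gently touching the lug top, which is 47 mm up.

```bash
python3 -m handwheel '[[[0,0,0.2],[0,0,0]],[[0,0,0.2],[0,0,0]]]'|grep -E "pos|force"
python3 -m handwheel '[[[0,0,0.2],[0,0,0]],[[0,0,0.2],[0,0,0]]]'|grep -E "pos|force"
```

```text
tool_pos: [0.4416, -0.1121, 0.0144]
contact_force: [-2.8, 2.0, 9.2]
grip_force: 4.6
tool_pos: [0.4432, -0.1125, 0.0147]
contact_force: [-5.2, 3.2, 19.3]
grip_force: 9.6
```

```bash
python3 -m handwheel '[[[0,0,-1],[0,0,0]],[[0,0,-1],[0,0,0]]]' >/dev/null
python3 -m handwheel '[[[0,0,0],[0,0,0]],[[0,0,0],[0,0,0]],[[0,0,0],[0,0,0]],[[0,0,0],[0,0,0]],[[0,0,0],[0,0,0]]]' -1|grep -E "pos|force|open"
python3 -m handwheel '[[[0,0,1],[0,0,0]],[[0,0,2],[0,0,0]],[[0,0,2.5],[0,0,0]],[[0,0,2.5],[0,0,0]]]'|grep -E "pos|force|open"
```

```text
tool_pos: [0.4404, -0.1118, 0.0205]
contact_force: [-0.1, -0.9, -0.2]
opening: 0.0853
grip_force: 0.0
tool_pos: [0.4398, -0.1115, -0.0053]
contact_force: [-0.1, -0.9, -1.3]
opening: 0.085
grip_force: 0.0
```

```bash
python3 -m handwheel '[[[0,0,0.7],[0,0,0]],[[0,0,1.3],[0,0,0]],[[0,0,1.4],[0,0,0]]]'|grep -E "pos|force|open"
python3 -m handwheel '[[[0,0,1.4],[0,0,0]]]' >/dev/null; echo skip; python3 -c "
from h import *; o,p,r=pose(); print(p,o['contact_force'],o['opening'])"
```

```text
tool_pos: [0.44, -0.1115, -0.0191]
contact_force: [-0.4, 0.7, -1.0]
opening: 0.0856
grip_force: 0.0
skip
[ 0.44168745 -0.11228889 -0.03189432] [ 0.11574682  0.10903977 -0.43444414] 0.08556351290368695
```

That last row went 14 mm further down by my mistake, but nothing was touched. I'll go back up and then close.

```bash
python3 -m handwheel '[[[0,0,-1.4],[0,0,0]],[[0,0,-1.4],[0,0,0]],[[0,0,-1.4],[0,0,0]]]'|grep -E "pos|force|open"
python3 -m handwheel '[[[0,0,-1.4],[0,0,0]]]' >/dev/null 2>&1 & wait; python3 -c "
from h import *; o,p,r=pose(); print(p,o['contact_force'],o['opening'])"
```

```text
tool_pos: [0.441, -0.112, -0.0177]
contact_force: [0.2, 0.3, -0.9]
opening: 0.0852
grip_force: 0.0
[ 0.43935619 -0.11129532 -0.00488554] [ 0.03087009 -0.06323977  0.18187278] 0.08518532745505968
```

```bash
python3 -m handwheel '[[[0,0,1.4],[0,0,0]],[[0,0,1.4],[0,0,0]],[[0,0,1.4],[0,0,0]]]'|grep -E "pos|force|open"
python3 -m handwheel '[[[0,0,0],[0,0,0]],[[0,0,0],[0,0,0]],[[0,0,0],[0,0,0]],[[0,0,0],[0,0,0]],[[0,0,0],[0,0,0]]]' 1 60|grep -E "pos|force|open"
python3 -m handwheel '[[[0,0,0],[0,0,0]],[[0,0,0],[0,0,0]]]'|grep -E "^t|pos|force|open"
```

```text
tool_pos: [0.4399, -0.1115, -0.0191]
contact_force: [-0.9, -0.4, 0.2]
opening: 0.0855
grip_force: 0.0
tool_pos: [0.4407, -0.1119, -0.0182]
contact_force: [-0.1, -0.2, 2.4]
opening: 0.0169
grip_force: 59.2
t: 9.43
tool_pos: [0.4407, -0.1119, -0.0182]
tool_rot: [2.471, 1.94, 0.0]
contact_force: [0.6, 0.4, 2.1]
opening: 0.017
grip_force: 59.2
```

The lug is held with the opening at 17 mm and a 59 N grip. I lift and move beside the unit for a measuring view.

```bash
python3 -m handwheel '[[[0,0,-3],[0,0,0]],[[0,0,-8],[0,0,0]],[[0,0,-13],[0,0,0]],[[0,0,-18],[0,0,0]],[[0,0,-20],[0,0,0]]]'|grep -E "pos|force|open"
python3 - <<'E'
from h import *
go([.49,-.28,.19])
E
```

```text
tool_pos: [0.4416, -0.1123, 0.1844]
contact_force: [-0.1, -0.1, -0.8]
opening: 0.0173
grip_force: 59.0
shift [-15.15   8.68  -0.5 ] turnz 0 q6 -0.17 t 10.05 pos [ 0.4416 -0.1123  0.1844]
```

```bash
python3 -m handwheel '[[[-5,3,0],[0,0,0]],[[-10,6,0],[0,0,0]],[[-15,8.7,0],[0,0,0]],[[-15,8.7,0],[0,0,0]],[[-15,8.7,0],[0,0,0]]]'|grep -E "pos|force|open"
python3 - <<'E'
from h import *
o,p,r=pose();im=ctrl.get_image("wrist");c=ctrl.calibration("wrist");cv2.imwrite("pics/w3.png",im);print(p)
for n,z in {"cradle_mid":.075,"button_unit":0}.items():
    for d in ctrl.landmark_of("wrist",n)[:2]: print(n,np.round(d["position"]),round(d["score"],2),np.round(at(c,d["position"],z),4))
hsv=cv2.cvtColor(im,cv2.COLOR_BGR2HSV)
m=cv2.inRange(hsv,(45,100,50),(80,255,255));n,l,s,ct=cv2.connectedComponentsWithStats(m)
for i in range(1,n):
    if s[i,4]>60: print("green",s[i],ct[i],at(c,ct[i],.062).round(4))
E
```

```text
tool_pos: [0.4884, -0.2773, 0.1793]
contact_force: [-0.3, 0.7, -1.5]
opening: 0.0171
grip_force: 59.3
[ 0.48841212 -0.27732474  0.1792556 ]
cradle_mid [429. 137.] 0.57 [ 0.5932 -0.2506  0.075 ]
button_unit [406. 130.] 0.78 [ 0.5923 -0.2489  0.    ]
green [397  61  32  34 818] [412.56723716  77.9400978 ] [ 0.5904 -0.1977  0.062 ]
green [407 118  30  31 706] [421.92917847 133.17988669] [ 0.5915 -0.2478  0.062 ]
green [417 170  28  28 629] [430.58187599 183.47694754] [ 0.5928 -0.2981  0.062 ]
```

View pics/w3.png

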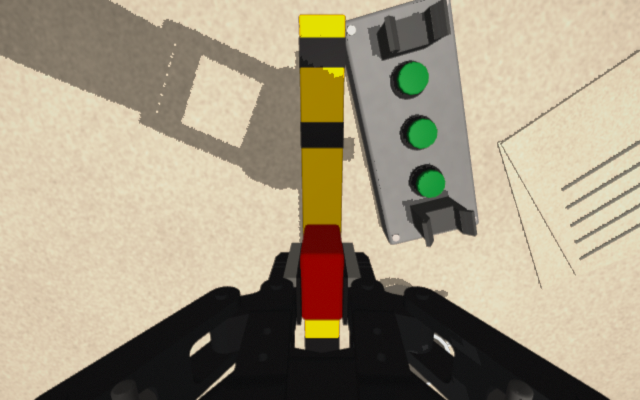

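The picture shows the unit with its three green buttons at (413,78), (422,133) and (431,183), and cradles above and below them. The bar is held straight in the fingers, with its lug at (322,275). Next I find the bar's in-hand offset and the move over the unit.

Run:
```python
from h import *
c=ctrl.calibration("wrist");o,p,r=pose();zt=p[2]+.0182+.012
im=cv2.imread("pics/w3.png")
for px in [(300,15),(346,15),(304,225),(343.5,225),(323,15)]:
    w=at(c,px,zt);print(px,"tool",r.inv().apply(w-p).round(4))
hsv=cv2.cvtColor(im,cv2.COLOR_BGR2HSV);m=cv2.inRange(hsv,(45,100,50),(80,255,255));n,l,s,ct=cv2.connectedComponentsWithStats(m)
# circle fits on tops: brightest top part
for i in range(1,n):
    if s[i,4]>60: 
        (x,y),rad=cv2.minEnclosingCircle(np.argwhere(l==i)[:,::-1].astype(np.float32)); print((x,y),rad,at(c,(x,y),.063).round(4))
y=np.array([.592,-.2485])
go([.592,-.2485,.10],[1,.024])
```

```text
(300, 15) tool [ 0.1113 -0.0101 -0.0301]
(346, 15) tool [ 0.1113  0.0093 -0.0301]
(304, 225) tool [ 0.0169 -0.0099 -0.0302]
(343.5, 225) tool [ 0.0169  0.0102 -0.0302]
(323, 15) tool [ 0.1113 -0.0004 -0.0301]
(412.0625, 77.875) 16.901121139526367 [ 0.5905 -0.1975  0.063 ]
(421.31396484375, 132.68605041503906) 15.696701049804688 [ 0.5916 -0.2472  0.063 ]
(430.5, 183.5) 14.57748031616211 [ 0.5934 -0.2981  0.063 ]
shift [5.17 9.35 8.09] turnz -0.262 q6 -0.41 t 10.82 pos [ 0.489  -0.2768  0.1809]
```

```bash
python3 -m handwheel '[[[2.5,4.7,0],[0,0,-0.13]],[[5.1,9.35,0],[0,0,-0.265]],[[5.1,9.35,3],[0,0,-0.265]],[[5.1,9.35,6.5],[0,0,-0.265]],[[5.1,9.35,6.5],[0,0,-0.265]]]'|grep -E "pos|force|open"
python3 -m handwheel '[[[0,0,0],[0,0,0]]]' >/dev/null
python3 - <<'E'
from h import *
im=ctrl.get_image("wrist");c=ctrl.calibration("wrist");cv2.imwrite("pics/w4.png",im)
cv2.imwrite("pics/w4c.png",im)
go([.592,-.2495,.10],[1,.027])
for d in ctrl.landmark_of("wrist","cradle_mid")[:2]: print(d,at(c,d["position"],.075))
for X in([.592+.0135-.085*.027,-.2485+.085,.089],[.592-.0135-.085*.027,-.2485+.085,.089]): print(proj(c,X))
E
```

```text
tool_pos: [0.5898, -0.2482, 0.1127]
contact_force: [-0.7, -0.3, -2.4]
opening: 0.0173
grip_force: 59.7
shift [ 0.16 -0.14  1.9 ] turnz -0.001 q6 -0.54 t 11.62 pos [ 0.5934 -0.251   0.119 ]
[342.38906935  87.12140006]
[299.71033766  85.91870167]
```

View pics/w4c.png

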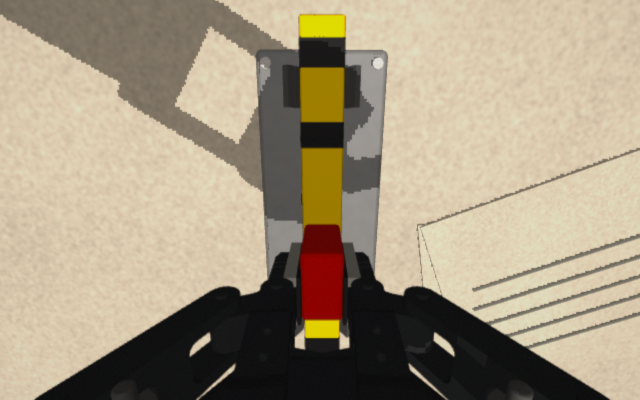

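The bar lies centred on the unit: its axis is at column 323 and the box edges are at 257 and 387. I'll check the lengthwise position, then lower it.

```bash
python3 - <<'E'
from h import *
c=ctrl.calibration("wrist");o,p,r=pose();print(p)
print("box end->centre tool x:", [(r.inv().apply(at(c,(322,rr),.045)-p)[0]-.115).round(4) for rr in (49,52)])
E
python3 -m handwheel '[[[0,0,1.5],[0,0,0]],[[0,0,3],[0,0,0]],[[0,0,4],[0,0,0]],[[0,0,4],[0,0,0]]]'|grep -E "pos|force|open"
python3 -c "
from h import *; go([.592,-.2495,.0568],[1,.027])"
```

```text
[ 0.5935095  -0.25126887  0.11928826]
box end->centre tool x: [np.float64(0.002), np.float64(-0.0001)]
tool_pos: [0.5911, -0.2501, 0.0744]
contact_force: [-0.2, 0.4, -1.2]
opening: 0.0169
grip_force: 59.8
shift [0.06 0.09 1.76] turnz -0.002 q6 -0.54 t 12.18 pos [ 0.5911 -0.2501  0.0744]
```

```bash
python3 -m handwheel '[[[0,0.05,0.6],[0,0,0]],[[0,0.05,1.2],[0,0,0]],[[0,0.05,1.5],[0,0,0]],[[0,0.05,1.5],[0,0,0]]]'|grep -E "pos|force|open"
python3 -m handwheel '[[[0,0,0.2],[0,0,0]],[[0,0,0.3],[0,0,0]],[[0,0,0.3],[0,0,0]]]'|grep -E "pos|force|open"
```

```text
tool_pos: [0.5926, -0.2506, 0.0612]
contact_force: [-0.6, -1.2, -1.2]
opening: 0.0172
grip_force: 59.8
tool_pos: [0.5928, -0.2507, 0.0585]
contact_force: [-0.0, 0.5, -0.9]
opening: 0.017
grip_force: 59.8
```

```bash
python3 -m handwheel '[[[0,0,0.15],[0,0,0]],[[0,0,0.2],[0,0,0]],[[0,0,0.2],[0,0,0]]]'|grep -E "pos|force|open"
python3 -m handwheel '[[[0,0,0.15],[0,0,0]],[[0,0,0.15],[0,0,0]]]'|grep -E "^t|pos|force|open"
```

```text
tool_pos: [0.5929, -0.2508, 0.0569]
contact_force: [0.2, 0.8, 0.6]
opening: 0.0171
grip_force: 60.1
t: 13.68
tool_pos: [0.593, -0.2508, 0.0568]
tool_rot: [-2.193, -2.25, 0.0]
contact_force: [-3.6, 2.0, 7.1]
opening: 0.017
grip_force: 61.0
```

The bar is seated, with contact exactly at the predicted floor height. I release it and retract straight up.

```bash
python3 -m handwheel '[[[0,0,-0.15],[0,0,0]],[[0,0,-0.15],[0,0,0]],[[0,0,-0.15],[0,0,0]],[[0,0,-0.15],[0,0,0]]]' -1|grep -E "pos|force|open"
python3 -m handwheel '[[[0,0,-3],[0,0,0]],[[0,0,-8],[0,0,0]],[[0,0,-13],[0,0,0]],[[0,0,-18],[0,0,0]],[[0,0,-18],[0,0,0]]]'|grep -E "^t|pos|force|open"
python3 - <<'E'
from h import *
im=ctrl.get_image("wrist");c=ctrl.calibration("wrist");cv2.imwrite("pics/w5.png",im)
hsv=cv2.cvtColor(im,cv2.COLOR_BGR2HSV)
m=cv2.inRange(hsv,(20,120,80),(35,255,255));ys,xs=np.nonzero(m)
P=np.array([at(c,(x,y),.087)[:2] for x,y in zip(xs,ys)]);print(len(P),xs.min(),xs.max(),ys.min(),ys.max())
print(cv2.minAreaRect(P.astype(np.float32)*1000))
go([.585,.20,.24])
E
```

```text
tool_pos: [0.5927, -0.2507, 0.0563]
contact_force: [0.4, 0.2, -0.4]
opening: 0.0853
grip_force: 0.0
t: 14.8
tool_pos: [0.5954, -0.2522, 0.2435]
tool_rot: [2.185, 2.242, 0.004]
contact_force: [0.1, 0.3, -0.9]
opening: 0.0851
grip_force: 0.0
2218 308 327 68 263
((589.8019409179688, -246.13894653320312), (20.067867279052734, 215.62164306640625), 1.4587125778198242)
shift [45.15  0.24 -0.15] turnz 0 q6 -0.54 t 14.85 pos [ 0.5941 -0.2514  0.2398]
```

View pics/w5.png

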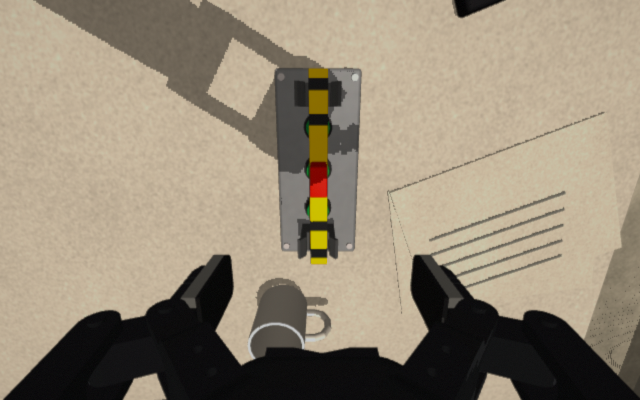

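The picture shows the bar in both cradles, with its lug at (318,180) over the middle of the box, and the mug untouched at (280,320). Next is the knob.

```bash
python3 - <<'E'
from h import *
c=ctrl.calibration("wrist");o,p,r=pose()
f=lambda a,z:r.inv().apply(at(c,(318,a),z)-p)[0]
print("bar mid",(f(67.5,.087)+f(263.5,.087))/2,"box mid",(f(69,.045)+f(251,.045))/2)
E
python3 -m handwheel '[[[6,0,0],[0,0,0]],[[12,0,0],[0,0,0]],[[18,0,0],[0,0,0]],[[24,0,0],[0,0,0]],[[30,0,0],[0,0,0]]]'|grep pos
python3 -m handwheel '[[[6,0.2,0],[0,0,0]],[[12,0.2,0],[0,0,0]],[[15,0.2,0],[0,0,0]],[[15,0.2,0],[0,0,0]],[[15,0.2,0],[0,0,0]]]'|grep pos
cat > knob.py <<'E'
from h import *
def knob():
    im=ctrl.get_image("wrist");c=ctrl.calibration("wrist")
    hsv=cv2.cvtColor(im,cv2.COLOR_BGR2HSV)
    for n,z in (("knob_mid",.08),("selector_unit",0)):
        for d in ctrl.landmark_of("wrist",n)[:2]: print(n,np.round(d["position"]),round(d["score"],2),at(c,d["position"],z).round(4))
    m=cv2.inRange(hsv,(7,150,170),(17,255,255)) # lit orange top
    n,l,s,ct=cv2.connectedComponentsWithStats(m)
    for i in range(1,n):
        if s[i,4]>150:
            q=np.argwhere(l==i)[:,::-1];P=np.array([at(c,a,.096)[:2] for a in q]).astype(np.float32)*1000
            print("orange",s[i],ct[i].round(),cv2.minAreaRect(P))
    for nm,m,z in(("red",cv2.inRange(hsv,(0,150,100),(4,255,255))|cv2.inRange(hsv,(174,150,100),(180,255,255)),.05),("white",cv2.inRange(hsv,(0,0,170),(180,50,255)),.05)):
        n,l,s,ct=cv2.connectedComponentsWithStats(m)
        for i in range(1,n):
            if 8<s[i,4]<600: print(nm,s[i,4],ct[i].round(1),at(c,ct[i],z).round(4))
    return im
E
python3 - <<'E'
from knob import *
cv2.imwrite("pics/w6.png",knob());print(pose()[1])
E
```

```text
bar mid 0.005756398550815729 box mid 0.005671398434109055
tool_pos: [0.5838, 0.0511, 0.234]
tool_pos: [0.5828, 0.1984, 0.2349]
knob_mid [317. 161.] 0.8 [0.5761 0.2181 0.08  ]
knob_mid [114. 166.] 0.59 [0.3527 0.2067 0.08  ]
selector_unit [152. 154.] 0.96 [0.3531 0.2097 0.    ]
selector_unit [319. 150.] 0.92 [0.5773 0.2207 0.    ]
red 55 [298.7 122.3] [0.5537 0.2574 0.05  ]
red 42 [106.1 124.1] [0.3319 0.25   0.05  ]
white 47 [37.8  5.6] [0.2823 0.368  0.05  ]
white 41 [50.4  4.9] [0.2956 0.369  0.05  ]
white 20 [61.   4.8] [0.3066 0.3693 0.05  ]
white 27 [71.2  2.1] [0.3177 0.372  0.05  ]
white 36 [101.2   6.6] [0.3481 0.3688 0.05  ]
white 75 [122.4   5. ] [0.3704 0.3708 0.05  ]
white 62 [232.5   2.7] [0.4849 0.3755 0.05  ]
white 13 [266.9   1.3] [0.5205 0.3776 0.05  ]
white 30 [276.5   1.7] [0.5304 0.3776 0.05  ]
white 109 [305.7   4.4] [0.5606 0.3758 0.05  ]
white 23 [319.8   1.2] [0.5751 0.379  0.05  ]
white 10 [385.8   1.3] [0.6432 0.3806 0.05  ]
white 14 [443.4   2.4] [0.7028 0.381  0.05  ]
white 26 [521.3   4. ] [0.7834 0.3815 0.05  ]
white 11 [534.1   1.5] [0.796  0.3841 0.05 
[... 7433 characters left out ...]
8] [ 0.173  -0.0743  0.05  ]
white 50 [240.8 357.3] [ 0.4699 -0.078   0.05  ]
white 20 [ 36.6 357.6] [ 0.1698 -0.0866  0.05  ]
white 11 [ 24.2 363.5] [ 0.1486 -0.098   0.05  ]
white 18 [ 17.4 364.5] [ 0.1381 -0.1002  0.05  ]
white 13 [ 17.9 376.8] [ 0.1328 -0.1233  0.05  ]
white 9 [154.9 378.7] [ 0.3385 -0.1212  0.05  ]
white 138 [498.8 386.5] [ 0.8574 -0.1218  0.05  ]
white 10 [139.2 381.6] [ 0.314  -0.1275  0.05  ]
white 11 [491.8 381.5] [ 0.8451 -0.1125  0.05  ]
white 82 [151.7 389.8] [ 0.3307 -0.1429  0.05  ]
white 41 [141.8 389.1] [ 0.3158 -0.1419  0.05  ]
white 27 [160.5 393.3] [ 0.3433 -0.1494  0.05  ]
white 31 [514.4 398. ] [ 0.8856 -0.1437  0.05  ]
[0.58337168 0.19785314 0.23604982]
```

The bar's middle matches the box's middle to 0.1 mm. From the unit's four screws the centre is (0.5817, 0.2204). The red dot is 46.4 mm from that centre, which matches the given 46 mm, and the unit's x axis is at 19°. Next I plan the knob approach.

Run:
```python
from h import *
go([.5817,.2204,.12],[-.3256,.9455]);o=pose()[0];print(np.round(o["q"],2))
```

```text
shift [ 2.26 -0.11 11.6 ] turnz 1.263 q6 0.18 t 16.25 pos [0.5834 0.1979 0.236 ]
[ 0.21  0.01  1.59 -0.    1.54  0.18]
```

```bash
python3 -m handwheel '[[[2.3,-0.1,0],[0,0,-0.18]],[[2.3,-0.1,0],[0,0,-0.36]],[[2.3,-0.1,0],[0,0,-0.54]],[[2.3,-0.1,0],[0,0,-0.72]],[[2.3,-0.1,0],[0,0,-0.9]]]'|grep pos
python3 -m handwheel '[[[0,0,2],[0,0,-0.18]],[[0,0,4],[0,0,-0.36]],[[0,0,6],[0,0,-0.54]],[[0,0,6],[0,0,-0.72]],[[0,0,6],[0,0,-0.9]]]'|grep pos
python3 -m handwheel '[[[0,0,0],[0,0,-0.08]],[[0,0,0],[0,0,-0.08]]]'|grep pos
sed -i 's/\.05),("white".*$/.05),):/' knob.py
python3 - <<'E'
from knob import *
im=knob();go([.5817,.2204,.0345],[-.3256,.9455]);c=ctrl.calibration("wrist")
hsv=cv2.cvtColor(im,cv2.COLOR_BGR2HSV)
m=cv2.inRange(hsv,(5,150,90),(18,255,255));n,l,s,ct=cv2.connectedComponentsWithStats(m)
for i in range(1,n):
    if s[i,4]>200: print("or",s[i],ct[i].round(1))
for u in(-.025,.025):
  for v in(-.008,.008):
    a=np.deg2rad(19);X=[.5817+u*np.cos(a)-v*np.sin(a),.2204+u*np.sin(a)+v*np.cos(a),.096];print("exp top corner",proj(c,X).round(1))
cv2.imwrite("pics/w7.png",im)
E
```

```text
tool_pos: [0.582, 0.221, 0.2366]
tool_pos: [0.5818, 0.2209, 0.176]
tool_pos: [0.582, 0.2211, 0.1766]
knob_mid [320. 194.] 0.63 [0.5818 0.2194 0.08  ]
selector_unit [320. 177.] 0.87 [0.5827 0.2189 0.    ]
red 66 [365.8 173.4] [0.5541 0.2588 0.05  ]
red 143 [110.3 288.4] [0.7717 0.0336 0.05  ]
shift [ 0.06 -0.11 14.21] turnz 0.001 q6 -1.66 t 17.9 pos [0.5819 0.2216 0.1766]
or [313 170  19  55 879] [321.8 197.9]
exp top corner [311.  170.8]
exp top corner [329.8 170.8]
exp top corner [311.5 225.7]
exp top corner [329.3 225.7]
```

View pics/w7.png

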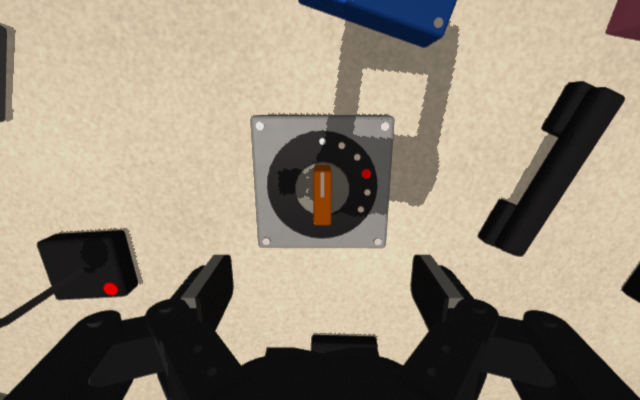

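The picture shows the knob at (322,198), where predicted, with the pointer at the white zero dot (322,141) and the red dot at (366,174). The knob lies between the fingers, so I descend.

```bash
python3 -m handwheel '[[[0,-0.1,4],[0,0,0]],[[0,-0.1,8],[0,0,0]],[[0,-0.1,11],[0,0,0]],[[0,-0.1,13],[0,0,0]],[[0,-0.1,13],[0,0,0]]]'|grep -E "pos|force"
python3 -c "
from h import *; go([.5817,.2204,.0345],[-.3256,.9455])"
```

```text
tool_pos: [0.5809, 0.2208, 0.0449]
contact_force: [-0.5, 0.2, 0.9]
grip_force: 0.0
shift [-0.07 -0.06  1.04] turnz 0.003 q6 -1.66 t 18.52 pos [0.5809 0.2208 0.0449]
```

```bash
python3 -m handwheel '[[[0,-0.05,0.6],[0,0,0]],[[0,-0.05,1.1],[0,0,0]],[[0,-0.05,1.1],[0,0,0]]]'|grep -E "pos|force"
python3 -m handwheel '[[[0,0,0],[0,0,0]],[[0,0,0],[0,0,0]],[[0,0,0],[0,0,0]],[[0,0,0],[0,0,0]],[[0,0,0],[0,0,0]]]' 1 70|grep -E "pos|force|open"
python3 -m handwheel '[[[0,0,0],[0,0,0]],[[0,0,0],[0,0,0]]]'|grep -E "^t|pos|rot|force|open"
python3 -c "
from h import *; o=pose()[0];print(np.round(o['wrist_torque'],3),np.round(o['q'],3))"
```

```text
tool_pos: [0.5824, 0.2207, 0.0358]
contact_force: [0.4, 0.1, 0.0]
grip_force: 0.0
tool_pos: [0.5821, 0.2213, 0.0359]
contact_force: [-1.3, 2.4, 2.5]
opening: 0.0149
grip_force: 69.7
t: 19.77
tool_pos: [0.5821, 0.2213, 0.0359]
tool_rot: [0.523, -3.098, -0.001]
contact_force: [-3.0, 4.0, 4.3]
opening: 0.0151
grip_force: 69.9
[ 0.546  0.549 -0.228] [ 2.430e-01  1.970e-01  1.741e+00  1.000e-03  1.204e+00 -1.663e+00]
```

The knob is held. I turn it clockwise (+ about tool z) in steps and watch the torque.

```bash
cat > rd.py <<'E'
from h import *
o,p,r=pose();x=r.as_matrix()[:,0];y=r.as_matrix()[:,1]
print("turn",round((np.deg2rad(109.0)-np.arctan2(y[1],y[0])+.5)%(2*np.pi)-.5,3),"tq",np.round(o["wrist_torque"],3),"F",np.round(o["contact_force"],1),"op",round(o["opening"],4),"g",round(o["grip_force"],0),"xy",p.round(4),"t",round(o["t"],2))
E
python3 rd.py
python3 -m handwheel '[[[0,0,0],[0,0,0.1]],[[0,0,0],[0,0,0.2]],[[0,0,0],[0,0,0.2]]]'>/dev/null; python3 rd.py
python3 -m handwheel '[[[0,0,0],[0,0,0.1]],[[0,0,0],[0,0,0.1]]]'>/dev/null; python3 rd.py
python3 -m handwheel '[[[0,0,0],[0,0,0.1]],[[0,0,0],[0,0,0.1]]]'>/dev/null; python3 rd.py
python3 -m handwheel '[[[0,0,0],[0,0,0.1]],[[0,0,0],[0,0,0.1]]]'>/dev/null; python3 rd.py
```

```text
turn -0.003 tq [ 0.546  0.549 -0.228] F [-3.   4.   4.3] op 0.0151 g 70.0 xy [0.5821 0.2213 0.0359] t 19.77
turn 0.195 tq [0.641 0.514 0.119] F [-3.5  3.8  4.9] op 0.015 g 70.0 xy [0.5821 0.2213 0.0359] t 20.15
turn 0.295 tq [0.594 0.535 0.034] F [-2.8  4.7  3.9] op 0.0153 g 70.0 xy [0.5821 0.2213 0.0359] t 20.4
turn 0.395 tq [0.602 0.558 0.045] F [-3.   3.5  5. ] op 0.015 g 70.0 xy [0.5821 0.2214 0.0359] t 20.65
turn 0.495 tq [0.677 0.579 0.159] F [-3.1  5.1  3.3] op 0.0146 g 70.0 xy [0.5821 0.2214 0.0359] t 20.9
```

```bash
python3 -m handwheel '[[[0,0,0],[0,0,0.1]],[[0,0,0],[0,0,0.2]],[[0,0,0],[0,0,0.2]]]'>/dev/null; python3 rd.py
python3 -m handwheel '[[[0,0,0],[0,0,0.1]],[[0,0,0],[0,0,0.1]]]'>/dev/null; python3 rd.py
python3 -m handwheel '[[[0,0,0],[0,0,0.1]],[[0,0,0],[0,0,0.1]]]'>/dev/null; python3 rd.py
python3 -m handwheel '[[[0,0,0],[0,0,0.1]],[[0,0,0],[0,0,0.1]]]'>/dev/null; python3 rd.py
python3 -m handwheel '[[[0,0,0],[0,0,0.1]],[[0,0,0],[0,0,0.1]]]'>/dev/null; python3 rd.py
python3 -m handwheel '[[[0,0,0],[0,0,0.06]],[[0,0,0],[0,0,0.06]]]'>/dev/null; python3 rd.py
python3 -m handwheel '[[[0,0,0],[0,0,0.06]],[[0,0,0],[0,0,0.06]]]'>/dev/null; python3 rd.py
```

```text
turn 0.695 tq [0.746 0.559 0.021] F [-3.3  4.8  3.7] op 0.0148 g 70.0 xy [0.5821 0.2215 0.0359] t 21.27
turn 0.795 tq [0.7   0.535 0.084] F [-2.4  5.4  4.1] op 0.0147 g 70.0 xy [0.5821 0.2215 0.0359] t 21.52
turn 0.895 tq [0.727 0.585 0.108] F [-3.6  4.9  3.9] op 0.0149 g 70.0 xy [0.5821 0.2216 0.0359] t 21.77
turn 0.995 tq [0.77  0.588 0.224] F [-2.4  3.9  3.8] op 0.0151 g 70.0 xy [0.5821 0.2216 0.0359] t 22.02
turn 1.095 tq [0.739 0.56  0.061] F [-2.2  4.9  4.2] op 0.0148 g 70.0 xy [0.5822 0.2216 0.0359] t 22.27
turn 1.155 tq [0.736 0.579 0.067] F [-2.3  5.9  3.2] op 0.0153 g 70.0 xy [0.5822 0.2217 0.0359] t 22.52
turn 1.215 tq [0.796 0.494 0.123] F [-2.3  5.7  3.5] op 0.0148 g 70.0 xy [0.5822 0.2217 0.0359] t 22.77
```

```bash
python3 -m handwheel '[[[0,0,0],[0,0,0.05]],[[0,0,0],[0,0,0.05]]]'>/dev/null; python3 rd.py
python3 -m handwheel '[[[0,0,0],[0,0,0]]]'>/dev/null; python3 rd.py
python3 -m handwheel '[[[0,0,0],[0,0,0]]]'>/dev/null; python3 rd.py
python3 -m handwheel '[[[0,0,0],[0,0,0]]]'>/dev/null; python3 rd.py
python3 - <<'E'
from h import *
im=ctrl.get_image("wrist");c=ctrl.calibration("wrist");o,p,r=pose()
hsv=cv2.cvtColor(im,cv2.COLOR_BGR2HSV)
m=cv2.inRange(hsv,(5,150,60),(18,255,255));n,l,s,ct=cv2.connectedComponentsWithStats(m)
for i in range(1,n):
    if s[i,4]>80:
        q=np.argwhere(l==i)[:,::-1]
        P=np.array([r.inv().apply(at(c,a,.096)-p)[:2] for a in q]).astype(np.float32)*1000
        print(s[i],cv2.minAreaRect(P))
m=cv2.inRange(hsv,(0,150,100),(4,255,255))|cv2.inRange(hsv,(174,150,100),(180,255,255));n,l,s,ct=cv2.connectedComponentsWithStats(m)
for i in range(1,n):
    if s[i,4]>40: print("red",s[i],r.inv().apply(at(c,ct[i],.05)-p).round(4))
E
```

```text
turn 1.265 tq [0.785 0.507 0.087] F [-2.3  5.3  3.3] op 0.0147 g 70.0 xy [0.5822 0.2217 0.0359] t 23.02
turn 1.265 tq [0.771 0.492 0.114] F [-3.1  5.6  3.1] op 0.015 g 70.0 xy [0.5822 0.2217 0.0359] t 23.15
turn 1.265 tq [0.802 0.499 0.056] F [-3.   3.9  3.4] op 0.0149 g 70.0 xy [0.5822 0.2217 0.0359] t 23.27
turn 1.265 tq [0.829 0.52  0.156] F [-3.2  5.2  2.7] op 0.015 g 70.0 xy [0.5822 0.2217 0.0359] t 23.4
[ 303  211   39  123 3990] ((6.0616607666015625, -0.9089937210083008), (58.3969612121582, 15.944969177246094), 0.09502854198217392)
red [313 157  18  18 251] [ 0.0454 -0.0013 -0.014 ]
```

At the third stop the knob lies along the tool axis to within 0.1°, and the red dot is in line with it to within about 1.6°. The torque averages 0.10 N m, as expected at a click. I hand in.

```bash
python3 -c "
from station import ctrl; print(ctrl.finish_job())"
```

```text
the job is handed in; nothing more can be done
None
```

The job is handed in at about 23.5 s: the lockout bar lies centred and released in both cradles, and the gripper is still holding the orange knob at its third click (about 1.265 rad, red dot); no verdict came back.

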